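# Lock a batten on the sloping jig with a quarter-turn T-slot button

## Task

Lay the long batten flat on the sloping jig, against both stop pins and roughly centred between them. Then take the turn-button with the toe from the rack, drop its T foot lengthwise into the jig's slot near the batten's middle until its flange is down, and twist it a quarter turn so that the foot locks under the lips and the toe reaches square over the batten. Let go, with the batten still against the pins, and leave the other studs and the things on the bench where they are.

Things in the scene. Friction and masses are not known exactly. Their poses are not given: they have to be found in the camera images.
- plate: Sloping face of the fixed jig: plywood, 150 mm (x, up the slope) x 240 mm (y, level), at 28 degrees to the table, rising roughly towards the robot (its low side faces away, turned up to 26 degrees either way); z is its outward normal. Origin on its surface, 75 mm above the table. It runs from x = -85 to +65 mm; a wooden strip 10 mm high stands along the top edge (x = 57 to 65).
- slot_mid (a point): Middle of the T-slot's mouth, on the face's surface (plate x = +14, y = 0 mm); axes as the plate. The slot runs along y from -112 to +112 mm, closed at both ends. Mouth 18.5 mm wide between aluminium lips 5 mm thick; beneath them a channel 42 mm wide, its floor 19 mm below the surface.
- rest_mid (a point): Where the batten's centre is when it lies on the face against both stop pins (plate x = -33, y = 0, z = 9 mm; axes as the plate); its edges are then at x = -58 and -8. Pins: steel, 12 mm across, 14 mm high, at plate x = -64, y = -50 and +50 mm; a finger passes between them.
- batten_mid (a point): Centre of the loose plain wooden batten, 50 (x) x 150 (y) x 18 mm (z), about 90 g, lying flat on the table at the start. Either long side and either broad face will do.
- button_grip (a point): Grip of the turn-button: of three T-studs upright in the rack, the one with a toe out to one side. Point on the stud's axis, 16 mm below its top; z up the axis, x along the toe. Grip: a black fin 30 (x) x 16 mm (y), from 42 mm below to 16 above this point. Steel flange 32 mm across, underside 46 mm below (on the rack's top at the start). About 120 g.
- button_foot (a point): Centre of the turn-button's T foot, 58 mm below button_grip, same axes. Foot 36 (x) x 15 (y) x 8 mm thick; a neck 13 mm across and 8 mm long joins it to the flange. With the flange on the jig's face this point is 12 mm below the surface, the foot's top 3 mm below the lips, and the foot can turn freely in the channel.
- button_toe (a point): Tip of the turn-button's toe, an arm 16 mm wide and 10 mm high reaching 50 mm from the axis to +x, centred 19 mm below button_grip; same axes. With the flange on the jig's face the toe's underside is 22 mm above the surface.
- rack: Fixed wooden rack block, 75 (x) x 212 (y) x 30 mm, origin at the centre of its underside. Three pockets in a row at y = -70, 0 and +70 mm, each 41 (x) x 20 mm (y) and 20 mm deep, each holding one stud, feet and fins along x.
- plain_stud: Another T-stud in the rack, the same foot, flange and fin but no toe. Origin at the bottom of its foot; 78 mm tall. Stays there.
- round_stud: A T-stud with a round black knob, 32 mm across. Origin at the bottom of its foot; 62 mm tall. Stays there.
- offcut: Bystander: short thick wooden offcut, 45 x 85 x 28 mm; origin at the centre of its underside.
- tape: Bystander: grey tape measure, 62 x 36 x 34 mm; origin at the centre of its underside.
- driver: Bystander: black screwdriver, 170 mm long; origin on its underside.
- glue: Bystander: white glue bottle, 56 mm across, 150 mm high; origin at the centre of its underside.
- mug: Bystander: white mug, 80 mm across, 90 mm high; origin at the centre of its underside.
- screws: Bystander: glass jar with a steel lid, 60 mm across, 70 mm high; origin at the centre of its underside.
- sandblock: Bystander: cork sanding block, 70 x 110 x 40 mm; origin at the centre of its underside.

How it is judged:
On the way, in this order (a step that is already met when the one before it is completed fails the run):
1. the batten lies flat on the sloping face against both stop pins, let go of (x of batten_mid in the frame of plate below -0.028 m and y of batten_mid in the frame of plate between -0.025 and 0.025 m and z of batten_mid in the frame of plate between 0.005 and 0.013 m and angle between the y axis of batten_mid and the y axis of plate, either way round below 0.09 rad and angle between the z axis of batten_mid and the z axis of plate, either way round below 0.09 rad and contact force between the fingers and batten below 0.3 N), for 0.2 s.
2. the turn-button's foot is down in the slot, lengthwise along it (z of button_foot in the frame of plate between -0.017 and -0.0095 m and x of button_foot in the frame of plate between 0.008 and 0.02 m and angle between the z axis of button_foot and the z axis of plate, either way round below 0.17 rad and angle between the x axis of button_foot and the y axis of plate, either way round below 0.3 rad), for 0.1 s.
At the end, for the whole second after the job is handed in: Batten flat on the face, centred within 25 mm, within 5 mm of the pins; button foot under the lips, upright to the face within 10 degrees, across the slot within 15, toe at least 20 mm over the batten and within 45 mm of its middle; both at rest, let go (x of each of batten_mid, button_toe in the frame of plate below -0.028 m and y of batten_mid in the frame of plate between -0.025 and 0.025 m and z of batten_mid in the frame of plate between 0.005 and 0.013 m and angle between the y axis of batten_mid and the y axis of plate, either way round below 0.09 rad and angle between the z axis of batten_mid and the z axis of plate, either way round below 0.09 rad and z of button_foot in the frame of plate between -0.017 and -0.0095 m and x of button_foot in the frame of plate between 0.008 and 0.02 m and angle between the z axis of button_foot and the z axis of plate, either way round below 0.17 rad and y of button_toe in the frame of batten_mid between -0.045 and 0.045 m and angle between the x axis of button_foot and the x axis of plate, either way round below 0.26 rad and linear speed of each of batten, button below 0.01 m/s); the robot touches nothing.
It fails at once if a bystander or another stud is moved by more than 25 mm (distance of any of offcut, tape, driver, glue, mug, screws, sandblock, plain_stud, round_stud from where it was at the start of the episode above 0.025 m).
It also fails if it takes over 56 s, if anything falls off the work surface, if the arm or the gripper's body presses on something with over 40 N, if the wrist force passes 120 N, or if a joint passes its speed limit or range.

## Robot

A 6-joint arm with a two-finger parallel gripper is mounted at the origin on the work surface. World frame = base frame: x ahead of the robot, y to its left, z up, the work surface at z = 0. Lengths are in m, angles in rad, forces in N, time in s.
With the tool pointing down it reaches from about 0.3 to 0.75 m from the base axis. Payload 8.5 kg.
Tool frame: the origin (TCP) lies midway between the tips of the shut fingers; the grasp point (between the pads) lies 19 mm behind it; z points along the fingers, y is the line along which they close (so a half turn about z gives the same grasp; the last joint's range is limited). The gripper opens to 88 mm and grips with 3 to 60 N. Pads are 18 mm wide; open, the fingers measure 123 mm over their backs; the gripper's body (75 mm by 187 mm) begins 45 mm behind the grasp point.
Start: joints at [1.098, 0.381, 1.297, -0, 1.464, -0.215], TCP at [0.14, 0.532, 0.239] pointing down, gripper open.
Joint ranges: [-3.11, 3.11], [-0.89, 2.33], [0.22, 2.48], [-1.42, 4.56], [0.17, 2.85], [-2.88, 2.88]. Speed limits (rad/s): [2.39, 2.39, 3.14, 3.14, 3.14, 3.14].

## Interface

Orientations are given as a unit quaternion [w, x, y, z].
In Python, from cell import bot gives the robot as it stands. The module is installed in compiled form; this text tells all that it offers.
- The arm moves only by the shell command python3 -m handwheel 'ROWS'. ROWS is JSON, a list of rows, each a list of 5 numbers: the shift along the tool's x, y, z as a fraction of full scale, then the turn about the tool's z as a fraction of full scale, then the opening, from 0 (shut) to 1 (fully open). A call has exactly 5 rows; each row shifts and turns the commanded pose from where the row before left it, along the tool's axes as they then stand; what a row does not reach is not made up. Full scale, the value 1, is 250 mm for a shift and 360 degrees for a turn. A row lasts 1/12 s, in which the tool goes at most 41.7 mm and 7.16 degrees, less where a joint would pass 70% of its speed; a pose out of reach is approached as far as the arm can. A call with a number of a shift or a turn outside -1 to 1 is refused whole. A call with a gripper value outside its range is refused whole. The fingers move at their own pace and stop on an object; the grip force is fixed at half the most. Time passes only in rows, so rows that do not move let the fingers close, or fill a call up. It gives the time, the measured TCP pose, the force, the opening and the grip force at its end, in the units of the state.
- bot.get_state(): the state, without advancing time (a new reading comes with each control period).
- bot.snapshot(name): name is "scene" or "top" or "wrist"; returns (picture, depth): 480x640x3 uint8, red, green, blue; 480x640 float32, m along the optical axis (not along the pixel's ray), 0 where there is no reading.
- bot.get_calibration(name): a dict with "fx", "fy", "cx", "cy" (pixels), "view" (4x4, takes a point from world to camera coordinates). Camera axes: x right, y down, z forward; pixel columns grow to the right and rows downward; lengths in m; the calibration is good to about 2 mm. A picture is of the moment at which its call begins: read the wrist's pose just before it. get_calibration takes no time and is no camera call; for the wrist camera it gives the pose at the moment of the call.
- bot.sign_off(): hands the job in; it is judged then, once.
The state is a dict: "time_s": time; "qpos": joint angles; "dq": joint speeds; "tau": joint torques, N m; "tool_pos": TCP position; "eef_rot": TCP orientation; "ft_force": force on the tool from outside, world axes, zero at the start; "torque": the same for the moment, N m; "grip_width": finger opening in m; "finger_force": force on a finger pad.
Only numpy, scipy, OpenCV 4.12 (cv2) and the standard library are available. Lean on these libraries where they do the work, as an engineer would, in place of code of your own. Each camera call takes 0.05 s, during which the arm holds its last target. There are 200 camera calls.

## Working session

There is one attempt and no reset: what is moved stays moved. The work goes in short steps, Python scripts to look and compute and a shell command to move; the robot and the scene stay as the last step left them, time stands still between calls to the robot, and variables do not carry over. Pictures are saved under pics/ and viewed, at most 10 in all, crops included, and the job is handed in when it is done.

```bash
mkdir -p pics; cat > h.py <<'E'
import numpy as np, cv2
from cell import bot
def snap(n,f=None):
    c=bot.get_calibration(n); im,d=bot.snapshot(n)
    im=np.array(im);d=np.array(d)
    if f: cv2.imwrite('pics/'+f,cv2.cvtColor(im,cv2.COLOR_RGB2BGR))
    return im,d,c
def cloud(d,c):
    v,u=np.mgrid[:480,:640]
    P=np.stack([(u-c['cx'])/c['fx']*d,(v-c['cy'])/c['fy']*d,d,np.ones_like(d)],-1)
    W=P@np.linalg.inv(np.array(c['view'])).T
    W=W[...,:3]; W[d==0]=np.nan
    return W
E
python3 - <<'E'
from h import *
for n in ('top','scene'):
    im,d,c=snap(n,n+'0.png'); np.savez(''+n+'0.npz',im=im,d=d,W=cloud(d,c))
    print(n,c['fx'],np.round(np.linalg.inv(np.array(c['view'])),3).tolist(),(d==0).mean())
s=bot.get_state();print(s['time_s'],s['eef_rot'],s['tool_pos'],s['grip_width'])
E
```

```text
top 466.538051184242 [[-0.02, -0.995, 0.099, 0.467], [-1.0, 0.021, 0.003, -0.01], [-0.005, -0.099, -0.995, 1.146], [0.0, 0.0, 0.0, 1.0]] 0.004065755208333333
scene 454.7719126537901 [[0.863, 0.332, -0.382, 0.987], [0.506, -0.559, 0.657, -0.691], [0.004, -0.76, -0.65, 0.757], [0.0, 0.0, 0.0, 1.0]] 0.004140625
0.1 [-2.02214469e-04  1.28528843e-01  9.91705586e-01 -5.71220527e-04] [0.14010398 0.53161996 0.23823042] 0.08779004023764654
```

View pics/top0.png

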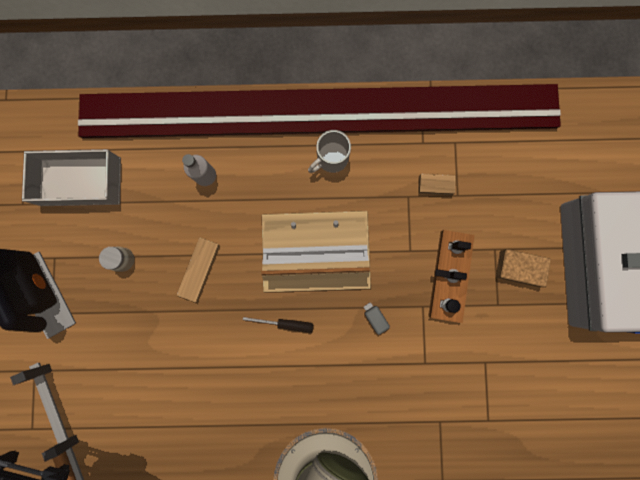

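View pics/scene0.png

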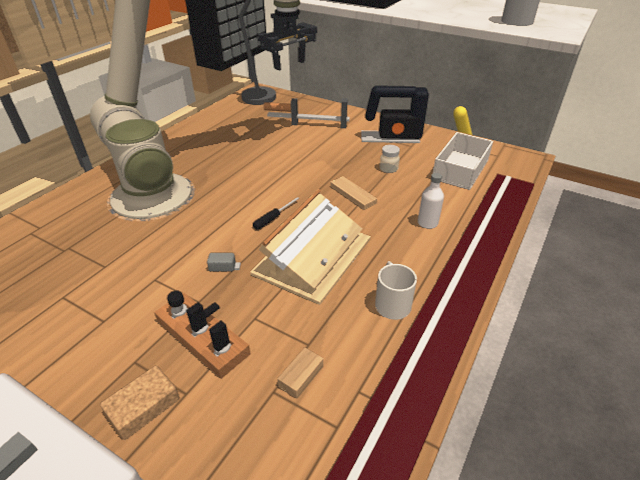

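The top view shows the batten at (198,270), the jig at (315,250) with pins at (293,226) and (336,224), and the rack at (453,277). The turn-button is in the rack's middle pocket with its toe pointing left to (437,275). The screwdriver is at (280,325) and the tape at (376,320).

```bash
python3 - <<'E'
import numpy as np,cv2
z=np.load('top0.npz');W=z['W'];im=z['im'].astype(int)
def box(u0,u1,v0,v1,lo,hi):
    m=np.zeros((480,640),bool);m[v0:v1,u0:u1]=1
    m&=(W[...,2]>lo)&(W[...,2]<hi);return m
def rect(m,name):
    P=W[m];r=cv2.minAreaRect(P[:,:2].astype(np.float32)*1000);print(name,np.round(r[0],1),np.round(r[1],1),round(r[2],1),'z',np.round(np.median(P[:,2]),4),len(P))
print('table z',np.nanmedian(W[350:400,200:350,2]))
rect(box(165,230,230,310,.012,.03),'batten')
rect(box(425,480,225,330,.022,.038),'rack')
b=box(425,480,225,330,.05,.12)
n,l,s,c=cv2.connectedComponentsWithStats(b.astype(np.uint8))
for i in range(1,n):
    if s[i,4]>8:
        P=W[l==i];print('stud',s[i],'max z',P[:,2].max().round(3),P.min(0).round(3),P.max(0).round(3))
# plate plane: lower wood part
m=box(268,364,214,245,.02,.12); P=W[m]
for k in range(4):
    c=P.mean(0);n_=np.linalg.svd(P-c,full_matrices=False)[2][2];n_*=np.sign(n_[2]);r=(P-c)@n_;P=P[abs(r)<max(.002,2*r.std())]
print('plane',c.round(4),n_.round(4),'tilt',np.degrees(np.arccos(n_[2])).round(1),'yaw',np.degrees(np.arctan2(n_[1],n_[0])).round(1),r.std())
# aligned coords
xs=-np.array([n_[0],n_[1],0]);xs=xs-(xs@n_)*n_;xs/=np.linalg.norm(xs);ys=np.cross(n_,xs)
mm=box(255,375,205,275,.02,.14);Q=W[mm];h=(Q-c)@n_
on=abs(h)<.003
L=np.stack([(Q-c)@xs,(Q-c)@ys],1)
r=L[on];print('face x',np.percentile(r[:,0],[.5,99.5]).round(4),'y',np.percentile(r[:,1],[1,99]).round(4))
pin=(h>.008)&(h<.02)
lab=L[pin];
for g,nm in ((lab[(lab[:,0]<0)&(lab[:,1]<0)],'pin-'),(lab[(lab[:,0]<0)&(lab[:,1]>0)],'pin+'),(lab[lab[:,0]>.04],'strip')):
    print(nm,len(g),g.mean(0).round(4) if len(g) else '', g.min(0).round(4) if len(g) else '',g.max(0).round(4) if len(g) else '')
deep=(h<-.01)&(h>-.03)&(L[:,0]>0)&(L[:,0]<.08);g=L[deep];print('deep',len(g),g.mean(0).round(4),g.min(0).round(4),g.max(0).round(4))
# lips: grey colour
hsv=cv2.cvtColor(z['im'],cv2.COLOR_RGB2HSV);g=(hsv[...,1]<60)[mm]&on&(L[:,0]>.02);print('lips',g.sum(),L[g].min(0).round(4),L[g].max(0).round(4),L[g].mean(0).round(4))
print('xs',xs.round(4),'ys',ys.round(4),'c',c)
big=cv2.resize(z['im'][200:335,250:490],None,fx=3.3,fy=3.3,interpolation=cv2.INTER_CUBIC);cv2.imwrite('pics/crop.png',big[...,::-1])
E
```

```text
table z -0.0010039616622072867
batten [504.5 299.8] [ 51.7 150. ] 69.3 z 0.017 1286
rack [ 476.9 -312.8] [ 77.1 212.3] 79.2 z 0.0293 2277
stud [453 241  18  10 148] max z 0.096 [ 0.535 -0.34   0.05 ] [ 0.555 -0.309  0.096]
stud [434 269  33  12 240] max z 0.095 [ 0.467 -0.328  0.052] [ 0.493 -0.263  0.095]
stud [445 299  16  15 174] max z 0.08 [ 0.392 -0.316  0.058] [ 0.424 -0.284  0.08 ]
plane [0.5862 0.0081 0.0518] [0.471  0.0066 0.8821] tilt 28.1 yaw 0.8 0.0014107213212079647
face x [-0.0364  0.1132] y [-0.1228  0.1122]
pin- 22 [-0.0147 -0.0549] [-0.0225 -0.0595] [-0.0088 -0.0497]
pin+ 23 [-0.0141  0.0442] [-0.0202  0.0395] [-0.0088  0.0493]
strip 306 [ 0.1097 -0.0065] [ 0.1047 -0.1248] [0.116 0.114]
deep 556 [ 0.0518 -0.0051] [ 0.0415 -0.1174] [0.0609 0.1068]
lips 967 [ 0.0386 -0.1253] [0.0831 0.1134] [ 0.0599 -0.0053]
xs [-0.882  -0.0123  0.471 ] ys [ 0.014  -0.9999 -0.    ] c [0.58615082 0.00807447 0.05176012]
```

View pics/crop.png

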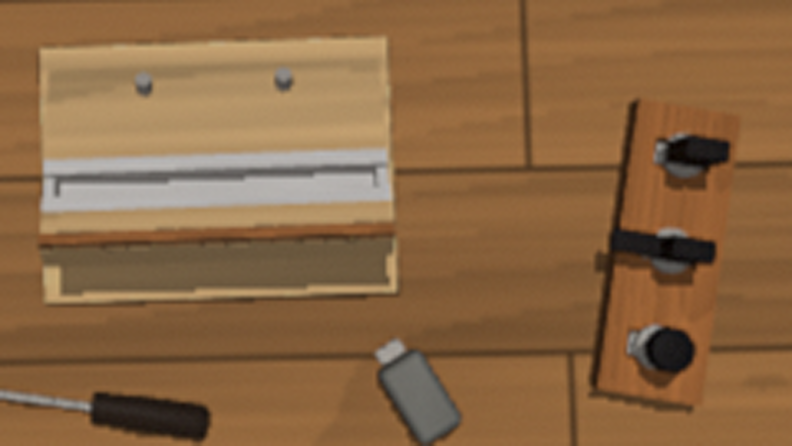

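The crop shows the toe pointing at about 79° in the world frame, and the pins and slot agree with the plate fit. Next I grasp the batten.

```bash
H="python3 -m handwheel"
$H '[[-0.137,-0.0437,0,0,1],[-0.137,-0.0437,0,0,1],[-0.137,-0.0437,0,0,1],[-0.137,-0.0437,0,0,1],[-0.137,-0.0437,0,0,1]]' >/dev/null
$H '[[-0.137,-0.0437,0,0,1],[-0.137,-0.0437,0,0,1],[-0.137,-0.0437,0,0,1],[-0.137,-0.0437,0,0,1],[-0.137,-0.0437,0,0,1]]' 
$H '[[-0.137,-0.0437,0.12,0,1],[-0.137,-0.0437,0.12,0,1],[0,0,0.12,0.0164,1],[0,0,0.12,0,1],[0,0,0,0,1]]'
```

```text
time_s: 0.93
tool_pos: [0.4448, 0.3375, 0.2385]
eef_rot: [-0.0, 0.129, 0.992, -0.0]
ft_force: [0.4, -0.6, -0.3]
grip_width: 0.088
finger_force: 0.0
time_s: 1.35
tool_pos: [0.4954, 0.303, 0.1197]
eef_rot: [-0.005, 0.18, 0.984, -0.003]
ft_force: [-0.5, -0.8, -0.7]
grip_width: 0.0884
finger_force: 0.0
```

```bash
H="python3 -m handwheel"
$H '[[-0.0385,0,0.12,0,1],[0,0,0.12,0,1],[0,0,0.12,0,1],[0,0,0.09,0,1],[0,0,0,0,1]]'
$H '[[0,0,0,0,0],[0,0,0,0,0],[0,0,0,0,0],[0,0,0,0,0],[0,0,0,0,0]]'
```

```text
time_s: 1.77
tool_pos: [0.5049, 0.3008, 0.0102]
eef_rot: [-0.003, 0.179, 0.984, -0.002]
ft_force: [-0.4, 0.1, -0.5]
grip_width: 0.0885
finger_force: 0.0
time_s: 2.18
tool_pos: [0.507, 0.3013, 0.0141]
eef_rot: [0.001, 0.179, 0.984, 0.0]
ft_force: [-0.1, 0.0, 0.2]
grip_width: 0.0567
finger_force: 0.0
```

```bash
H="python3 -m handwheel"
$H '[[0,0,0.03,0,0],[0,0,0,0,0],[0,0,0,0,0],[0,0,0,0,0],[0,0,0,0,0]]'
```

```text
time_s: 2.6
tool_pos: [0.5073, 0.3014, 0.0059]
eef_rot: [0.001, 0.179, 0.984, 0.001]
ft_force: [0.9, 0.5, 6.1]
grip_width: 0.0497
finger_force: 30.0
```

```bash
H="python3 -m handwheel"
$H '[[0,0,-0.14,0,0],[0,0,-0.14,0,0],[0,0,-0.14,0,0],[0,0,-0.14,0,0],[-0.0722,-0.1105,0,0,0]]'
$H '[[-0.0722,-0.1105,0,0,0],[-0.0722,-0.1105,0,0,0],[-0.0722,-0.1105,0,0,0],[-0.0722,-0.1105,0,0,0],[-0.0722,-0.1105,0,0,0]]' >/dev/null
$H '[[-0.0722,-0.1105,0,0,0],[-0.0722,-0.1105,0,0,0],[-0.0722,-0.1105,0,0,0],[0,0,0,0.019,0],[0,0,0,0.019,0]]' >/dev/null
$H '[[0,0,0,0.019,0],[0,0,0,0.019,0],[0,0,0,0.019,0],[0,0,0,0.019,0],[0,0,0,0.019,0]]' >/dev/null
$H '[[0,0,0,0.019,0],[0,0,0,0.019,0],[0,0,0,0.019,0],[0,0,0,0,0],[0,0,0,0,0]]'
python3 - <<'E'
from h import *
snap('wrist','w1.png')
E
```

```text
time_s: 3.02
tool_pos: [0.515, 0.2728, 0.1517]
eef_rot: [0.005, 0.177, 0.984, 0.003]
ft_force: [0.8, 1.5, -0.6]
grip_width: 0.0498
finger_force: 30.0
time_s: 4.68
tool_pos: [0.5706, 0.0111, 0.1449]
eef_rot: [-0.0, 0.7, 0.714, -0.0]
ft_force: [-1.3, 0.6, -0.7]
grip_width: 0.0493
finger_force: 30.0
```

View pics/w1.png

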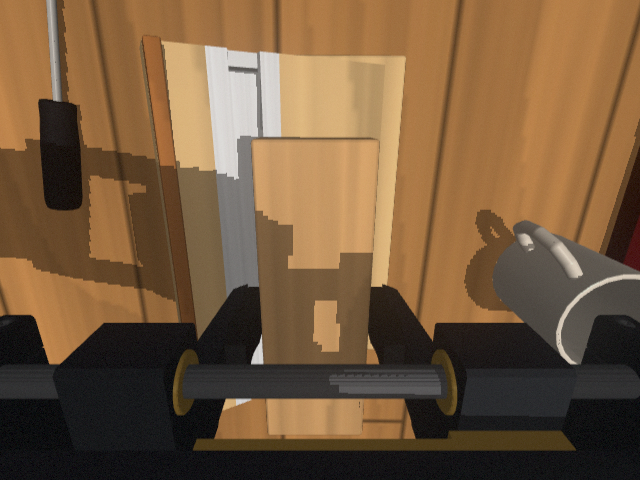

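The wrist view shows the batten held square and parallel to the jig, with its upper end edge at (252–378,138). Now I lower it and let go.

```bash
H="python3 -m handwheel"
$H '[[0,0,0.1,0,0],[0,0,0.1,0,0],[0,0,0.036,0,0],[0,0,0,0,0],[0,0,0,0,0]]'
$H '[[0,0,0,0,0.66],[0,0,0,0,0.66],[0,0,0,0,0.66],[0,0,0,0,0.66],[0,0,0,0,0.66]]'
python3 - <<'E'
from h import *
snap('wrist','w2.png')
E
```

```text
time_s: 5.15
tool_pos: [0.571, 0.0111, 0.0867]
eef_rot: [-0.0, 0.701, 0.713, -0.0]
ft_force: [-0.5, 0.2, -0.9]
grip_width: 0.0495
finger_force: 30.0
time_s: 5.57
tool_pos: [0.5709, 0.0111, 0.0869]
eef_rot: [0.0, 0.701, 0.713, 0.0]
ft_force: [-0.1, -0.0, 0.3]
grip_width: 0.0583
finger_force: 0.0
```

View pics/w2.png

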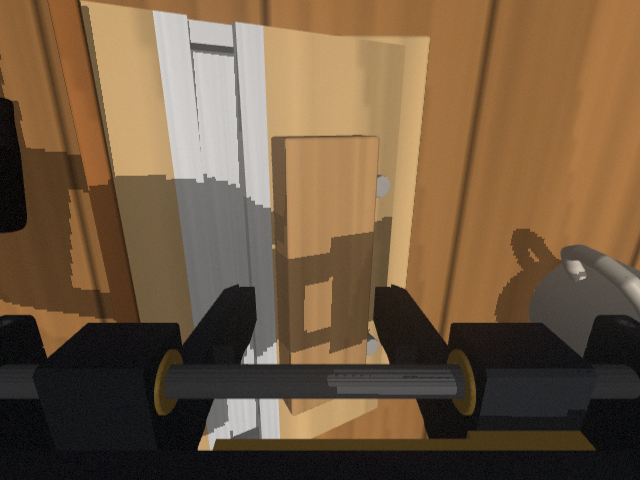

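The batten lies flat and looks to be against the pins at (381,187) and (371,345). I lift clear, verify it from the top camera, and head for the rack.

```bash
H="python3 -m handwheel"
$H '[[0,0,-0.1,0,0.66],[0,0,-0.15,0,0.66],[-0.12,0,-0.15,0,0.66],[-0.15,0,0,0,1],[-0.15,0,0,0,1]]'
$H '[[-0.15,0,0,0,1],[-0.15,0,0,0,1],[-0.15,0,0,0,1],[-0.15,0,0,0,1],[0,0,0,0,1]]'
cat >> h.py <<'E'
n=np.array([.471,.0066,.8821]);n/=np.linalg.norm(n)
xs=np.array([-n[0],-n[1],0]);xs-=xs@n*n;xs/=np.linalg.norm(xs);ys=np.cross(n,xs)
P0=np.array([.5432,.0128,.0747])
def toplate(W): return np.stack([(W-P0)@xs,(W-P0)@ys,(W-P0)@n],-1)
E
python3 - <<'E'
from h import *
im,d,c=snap('top','t2.png');W=cloud(d,c);L=toplate(W)
m=(L[...,2]>.014)&(L[...,2]<.024)&(L[...,0]<.01)&(L[...,0]>-.1)&(abs(L[...,1])<.11)
n_,l,s,_=cv2.connectedComponentsWithStats(m.astype(np.uint8));i=1+s[1:,4].argmax();Q=L[l==i]
print(len(Q),cv2.minAreaRect(Q[:,:2].astype(np.float32)*1000),Q[:,2].mean(),np.polyfit(Q[:,0],Q[:,2],1))
E
```

```text
time_s: 6.03
tool_pos: [0.573, -0.0906, 0.1839]
eef_rot: [0.002, 0.701, 0.714, 0.001]
ft_force: [0.7, -1.1, -0.2]
grip_width: 0.0692
finger_force: 0.0
time_s: 6.45
tool_pos: [0.5743, -0.246, 0.1809]
eef_rot: [0.001, 0.703, 0.711, -0.001]
ft_force: [0.1, -0.0, 0.0]
grip_width: 0.0883
finger_force: 0.0
1198 ((-36.546295166015625, -0.0420684814453125), (60.301673889160156, 148.5807342529297), 0.8280841708183289) 0.017876214506206273 [-0.00017527  0.01787055]
```

```bash
H="python3 -m handwheel"
$H '[[-0.066,-0.098,0,0,1],[-0.066,-0.098,0,0,1],[-0.066,-0.098,0,0,1],[-0.066,-0.098,0,0,1],[0,0,0,-0.0199,1]]' >/dev/null
$H '[[0,0,0,-0.0198,1],[0,0,0,-0.0198,1],[0,0,0,-0.0198,1],[0,0,0,-0.0198,1],[0,0,0,-0.0198,1]]' >/dev/null
$H '[[0,0,0,-0.0198,1],[0,0,0,-0.0198,1],[0,0,0,-0.0198,1],[0,0,0,-0.0198,1],[0,0,0,-0.0198,1]]'
python3 - <<'E'
from h import *
im,d,c=snap('wrist','w3.png');W=cloud(d,c)
s=bot.get_state();print(s['tool_pos'],s['eef_rot'],s['qpos'])
for lo,hi in ((.083,.102),(.053,.066)):
    m=(W[...,2]>lo)&(W[...,2]<hi)&(abs(W[...,0]-.477)<.045)&(abs(W[...,1]+.3)<.08)
    n_,l,st,_=cv2.connectedComponentsWithStats(m.astype(np.uint8))
    for i in range(1,n_):
        if st[i,4]>60: Q=W[l==i];print(lo,st[i],np.median(Q[:,2]).round(4),cv2.minAreaRect(Q[:,:2].astype(np.float32)*1000))
E
```

```text
time_s: 7.75
tool_pos: [0.4781, -0.3061, 0.1816]
eef_rot: [0.0, 0.089, 0.996, 0.0]
ft_force: [0.0, 0.3, 0.3]
grip_width: 0.0882
finger_force: 0.0
[ 0.478129   -0.30615908  0.1815546 ] [8.92034776e-06 8.52239920e-02 9.96361810e-01 1.20355055e-04] [-7.78097578e-01  4.57831080e-01  1.34294980e+00  2.01926194e-04
  1.34095179e+00 -2.17828493e+00]
0.083 [285 228  41  23 907] 0.0908 ((473.8525085449219, -313.07421875), (30.048988342285156, 16.211593627929688), 78.93795013427734)
0.053 [288 217  79  22 974] 0.0609 ((477.2611999511719, -295.5487060546875), (64.58504486083984, 16.38959312438965), 78.78902435302734)
```

View pics/w3.png

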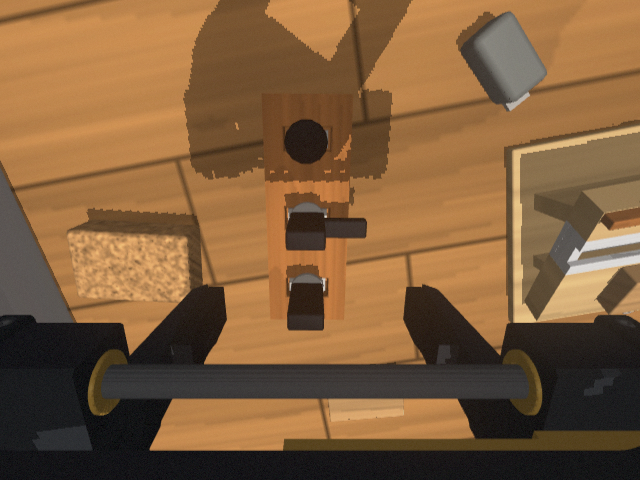

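The wrist view shows the button's fin top at (305,230) with its toe to the right, so the toe side of the tool is clear. I descend and grip above the toe.

```bash
H="python3 -m handwheel"
$H '[[0.012,-0.030,0.12,0.0036,1],[0,0,0.12,0,1],[0,0,0.12,0,1],[0,0,0.06,0,1],[0,0,0,0,1]]'
$H '[[0,0,0,0,1],[0,0,0,0,1],[0,0,0,0,1],[0,0,0,0,1],[0,0,0,0,1]]'
```

```text
time_s: 8.22
tool_pos: [0.4726, -0.3122, 0.0734]
eef_rot: [-0.002, 0.105, 0.994, 0.002]
ft_force: [-0.7, -0.6, 0.3]
grip_width: 0.0882
finger_force: 0.0
time_s: 8.63
tool_pos: [0.4738, -0.3144, 0.0773]
eef_rot: [0.001, 0.104, 0.995, -0.0]
ft_force: [-0.5, 0.2, 0.3]
grip_width: 0.0879
finger_force: 0.0
```

```bash
H="python3 -m handwheel"
$H '[[0,0,0.045,0,1],[0,0,0,0,0],[0,0,0,0,0],[0,0,0,0,0],[0,0,0,0,0]]'
$H '[[0,0,0,0,0],[0,0,0,0,0],[0,0,0,0,0],[0,0,0,0,0],[0,0,0,0,0]]'
$H '[[0,0,0,0,0],[0,0,0,0,0],[0,0,0,0,0],[0,0,0,0,0],[0,0,0,0,0]]'
```

```text
time_s: 9.05
tool_pos: [0.4737, -0.3144, 0.0656]
eef_rot: [0.0, 0.104, 0.995, -0.0]
ft_force: [1.1, -0.3, -0.6]
grip_width: 0.0639
finger_force: 0.0
time_s: 9.47
tool_pos: [0.4736, -0.3142, 0.0652]
eef_rot: [0.0, 0.104, 0.995, 0.0]
ft_force: [0.3, 1.9, 0.2]
grip_width: 0.0304
finger_force: 8.8
time_s: 9.88
tool_pos: [0.4735, -0.3143, 0.0652]
eef_rot: [0.0, 0.104, 0.995, -0.0]
ft_force: [-0.4, 0.1, 0.3]
grip_width: 0.0296
finger_force: 29.5
```

```bash
H="python3 -m handwheel"
$H '[[0,0,-0.1,0,0],[0,0,-0.12,0,0],[0,0,-0.12,0,0],[0,0,-0.12,0,0],[0.0402,0.1252,0,0,0]]'
$H '[[0.0402,0.1252,0,0,0],[0.0402,0.1252,0,0,0],[0.0402,0.1252,0,0,0],[0.0402,0.1252,0,0,0],[0.0402,0.1252,0,0,0]]' >/dev/null
$H '[[0.0402,0.1252,0,0,0],[0.0402,0.1252,0,0,0],[0.0402,0.1252,0,0,0],[0.0402,0.1252,0,0,0],[0,0,0,-0.0177,0]]' >/dev/null
$H '[[0,0,0,-0.0177,0],[0,0,0,0,0],[0,0,0,0,0],[0,0,0,0,0],[0,0,0,0,0]]'
python3 - <<'E'
from h import *
im,d,c=snap('scene','s3.png')
cv2.imwrite('pics/s3c.png',cv2.resize(im[150:320,200:400],None,fx=3,fy=3)[...,::-1])
im,d,c=snap('top');W=cloud(d,c);L=toplate(W)
# jig back profile at y in 30..60mm (clear of arm): world x,z
m=(abs(W[...,1]+.07)<.02)&(W[...,0]>.38)&(W[...,0]<.52);Q=W[m]
for x in np.arange(.39,.52,.008):
    q=Q[abs(Q[:,0]-x)<.004];print(round(x,3),np.round(np.percentile(q[:,2],[10,50,90]),3) if len(q) else '-')
E
```

```text
time_s: 10.3
tool_pos: [0.4721, -0.2865, 0.1854]
eef_rot: [0.004, 0.106, 0.994, -0.004]
ft_force: [-0.2, 0.2, -0.9]
grip_width: 0.0299
finger_force: 29.5
time_s: 11.55
tool_pos: [0.4399, 0.0125, 0.1801]
eef_rot: [-0.0, -0.006, 1.0, 0.0]
ft_force: [0.6, -0.3, -0.7]
grip_width: 0.0298
finger_force: 29.5
0.39 [-0.001  0.001  0.002]
0.398 -
0.406 [0.285 0.287 0.443]
0.414 [0.284 0.286 0.445]
0.422 [0.285 0.286 0.454]
0.43 [0.284 0.288 0.458]
0.438 [0.285 0.288 0.458]
0.446 [0.285 0.289 0.456]
0.454 [0.285 0.287 0.462]
0.462 [0.285 0.287 0.459]
0.47 [0.285 0.287 0.447]
0.478 [0.087 0.094 0.287]
0.486 [0.095 0.102 0.108]
0.494 [0.109 0.112 0.114]
0.502 [0.094 0.097 0.1  ]
0.51 [0.09  0.093 0.096]
0.518 [0.087 0.089 0.092]
```

View pics/s3c.png

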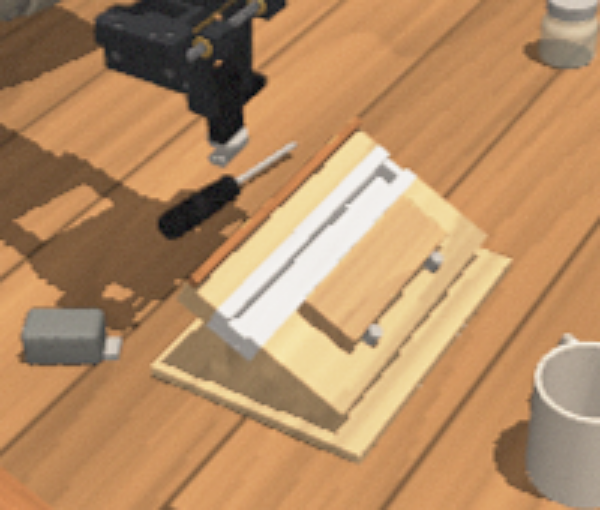

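The view shows the stud held behind the jig's top strip. The jig's back face is square to the slope, so I use it to tilt the stud 28° in the pads.

```bash
H="python3 -m handwheel"
$H '[[0,0,0.074,0,0],[-0.05,0,0.074,0,0],[-0.05,0,0,0,0],[0,0,0,0,0],[0,0,0,0,0]]'
$H '[[-0.03,0,0,0,0],[-0.03,0,0,0,0],[-0.03,0,0,0,0],[0,0,0,0,0],[0,0,0,0,0]]'
$H '[[-0.03,0,0,0,0],[-0.016,0,0,0,0],[0,0,0,0,0],[0,0,0,0,0],[0,0,0,0,0]]'
cat > tilt.py <<'E'
from h import *
import sys
im,d,c=snap('scene',sys.argv[1]);W=cloud(d,c)
s=bot.get_state();t=np.array(s['tool_pos']);print(t.round(4),s['ft_force'])
R=W-t
m=(abs(R[...,1])<.022)&(R[...,2]<-.003)&(R[...,2]>-.065)&(abs(R[...,0])<.05)
print(m.sum())
L=toplate(W)
Q=R[m]
for z in np.arange(-.065,0,.006):
    q=Q[abs(Q[:,2]-z)<.003]
    if len(q)>3: print(round(z,3),len(q),np.percentile(q[:,0],[5,50,95]).round(4),np.percentile(q[:,1],[5,95]).round(4))
v,u=np.where(m);print(u.min(),u.max(),v.min(),v.max())
E
python3 tilt.py s4.png
```

```text
time_s: 12.07
tool_pos: [0.465, 0.0129, 0.1431]
eef_rot: [-0.0, -0.007, 1.0, -0.0]
ft_force: [-0.7, 0.5, -1.3]
grip_width: 0.03
finger_force: 29.5
time_s: 12.48
tool_pos: [0.4865, 0.0145, 0.1441]
eef_rot: [-0.001, -0.007, 1.0, 0.001]
ft_force: [-6.5, 4.9, 8.0]
grip_width: 0.03
finger_force: 35.3
time_s: 12.9
tool_pos: [0.4977, 0.0146, 0.1437]
eef_rot: [-0.001, -0.007, 1.0, 0.001]
ft_force: [-5.8, 5.9, 5.7]
grip_width: 0.0297
finger_force: 32.6
[0.4976 0.0146 0.1436] [-5.7607773   5.08647926  4.50269107]
379
-0.059 27 [0.0177 0.0212 0.0239] [-0.0198  0.0179]
-0.053 78 [0.0064 0.0135 0.0208] [-0.0198  0.0193]
-0.047 75 [-0.0049  0.0016  0.0088] [-0.0191  0.0198]
-0.041 33 [-0.0316 -0.0055 -0.0004] [-0.0199  0.0164]
-0.035 51 [-0.036  -0.0075 -0.002 ] [-0.0203  0.0158]
-0.029 52 [-0.0217 -0.0094 -0.0038] [-0.0182  0.0154]
-0.023 23 [-0.0366 -0.0228 -0.0139] [-0.0173 -0.0008]
-0.017 23 [-0.0352 -0.0244 -0.0116] [-0.0178 -0.0033]
-0.011 13 [-0.0229 -0.0137 -0.0055] [-0.0184  0.0067]
279 312 200 230
```

```bash
H="python3 -m handwheel"
$H '[[0.02,0,-0.04,0,0],[0,0,-0.08,0,0],[0,0,-0.08,0,0],[-0.1,0,0,0,0],[-0.1,0,0,0,0]]'
$H '[[-0.1,0,0,0,0],[-0.02,0,0,0,0],[0,0,0,0,0],[0,0,0,0,0],[0,0,0,0,0]]'
python3 - <<'E'
from h import *
s=bot.get_state();t=np.array(s['tool_pos'])
im,d,c=snap('scene')
W=cloud(d,c)
p=np.array(c['view'])@np.r_[t,1];u=int(c['fx']*p[0]/p[2]+c['cx']);v=int(c['fy']*p[1]/p[2]+c['cy']);print(u,v)
cv2.imwrite('pics/s5c.png',cv2.resize(im[v-60:v+90,u-80:u+80],None,fx=4,fy=4,interpolation=cv2.INTER_CUBIC)[...,::-1])
# end face of toe & flange: dump points below tip near the axis
R=W-t;Q=R[(abs(R[...,1])<.06)&(R[...,2]<-.002)&(R[...,2]>-.06)&(abs(R[...,0])<.06)]
for z in np.arange(-.062,0,.005):
    q=Q[abs(Q[:,2]-z)<.0025]
    if len(q)>2: print(round(z,3),len(q),np.percentile(q[:,0],[5,50,95]).round(4),np.percentile(q[:,1],[5,50,95]).round(4))
E
```

```text
time_s: 13.37
tool_pos: [0.5447, 0.0141, 0.1961]
eef_rot: [0.002, -0.007, 1.0, -0.001]
ft_force: [-0.3, -0.1, -1.4]
grip_width: 0.0296
finger_force: 32.4
time_s: 13.78
tool_pos: [0.573, 0.0147, 0.1936]
eef_rot: [-0.0, -0.007, 1.0, -0.0]
ft_force: [-0.8, -0.2, -1.4]
grip_width: 0.0299
finger_force: 32.4
323 194
-0.042 7 [-0.0313 -0.024  -0.0228] [-0.0209 -0.0186 -0.0103]
-0.037 19 [-0.0331 -0.0274 -0.0215] [-0.0213 -0.0179 -0.0095]
-0.032 33 [-0.034  -0.0151 -0.0107] [-0.0187 -0.0086  0.0061]
-0.027 16 [-0.0281 -0.0188 -0.0146] [-0.0177 -0.0151 -0.0005]
-0.022 26 [-0.0357 -0.028  -0.013 ] [-0.0178 -0.013   0.0033]
-0.017 21 [-0.0355 -0.0214 -0.0106] [-0.0185 -0.0155 -0.0005]
-0.012 15 [-0.0224 -0.0096 -0.0052] [-0.0177 -0.0153  0.0195]
-0.007 8 [-0.0207 -0.0164 -0.0087] [-0.0182 -0.0168 -0.0154]
```

View pics/s5c.png

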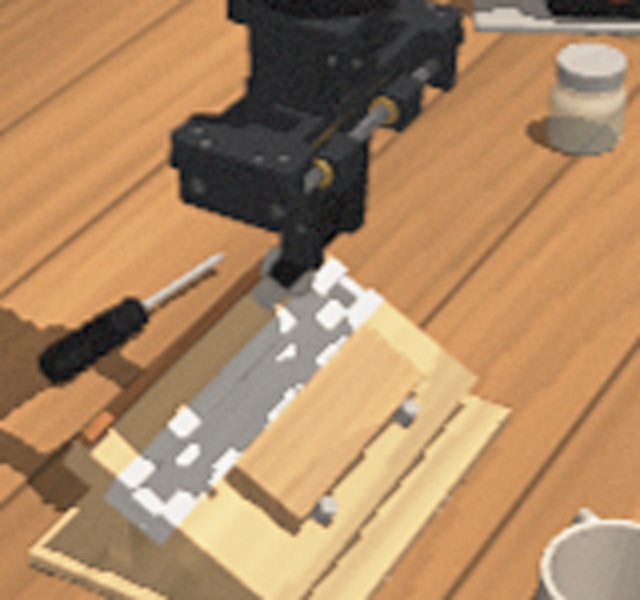

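The stud is held tilted, with its flange visible at (280,275) leaning square to the face. I move over the slot and insert along the plate normal.

```bash
H="python3 -m handwheel"
$H '[[0.0065,0,0.0645,0,0],[0.0065,0,0.0645,0,0],[0.0065,0,0.0645,0,0],[0.0065,0,0.0645,0,0],[0,0,0,0,0]]'
$H '[[0,0,0,0,0],[0.0094,0,0.0176,0,0],[0.0094,0,0.0176,0,0],[0,0,0,0,0],[0,0,0,0,0]]'
```

```text
time_s: 14.25
tool_pos: [0.5653, 0.0148, 0.1264]
eef_rot: [-0.003, -0.007, 1.0, 0.0]
ft_force: [-0.4, -0.9, -1.4]
grip_width: 0.0297
finger_force: 32.4
time_s: 14.67
tool_pos: [0.5628, 0.0145, 0.1203]
eef_rot: [0.0, -0.007, 1.0, -0.0]
ft_force: [0.8, -0.3, 0.9]
grip_width: 0.0298
finger_force: 32.4
```

```bash
H="python3 -m handwheel"
$H '[[0.0094,0,0.0176,0,0],[0,0,0,0,0],[0.0075,0,0.014,0,0],[0,0,0,0,0],[0,0,0,0,0]]'
$H '[[0.0057,0,0.0106,0,0],[0,0,0,0,0],[0,0,0,0,0],[0,0,0,0,0],[0,0,0,0,0]]'
```

```text
time_s: 15.08
tool_pos: [0.5582, 0.0145, 0.1116]
eef_rot: [-0.0, -0.007, 1.0, 0.0]
ft_force: [-0.5, 0.5, -1.0]
grip_width: 0.0297
finger_force: 32.6
time_s: 15.5
tool_pos: [0.557, 0.0145, 0.1092]
eef_rot: [-0.0, -0.007, 1.0, 0.0]
ft_force: [-0.4, -0.3, -1.1]
grip_width: 0.0299
finger_force: 32.6
```

```bash
H="python3 -m handwheel"
$H '[[0.0038,0,0.007,0,0],[0,0,0,0,0],[0,0,0,0,0],[0,0,0,0,0],[0,0,0,0,0]]'
$H '[[0.0038,0,0.007,0,0],[0,0,0,0,0],[0,0,0,0,0],[0,0,0,0,0],[0,0,0,0,0]]'
```

```text
time_s: 15.92
tool_pos: [0.557, 0.0144, 0.1089]
eef_rot: [0.002, -0.007, 1.0, -0.0]
ft_force: [0.0, 0.6, 8.3]
grip_width: 0.0296
finger_force: 32.8
time_s: 16.33
tool_pos: [0.5571, 0.0144, 0.1088]
eef_rot: [0.004, -0.007, 1.0, -0.0]
ft_force: [0.3, 2.0, 18.4]
grip_width: 0.0297
finger_force: 33.0
```

```bash
H="python3 -m handwheel"
$H '[[-0.002,0,-0.005,0,1],[0,0,0,0,1],[0,0,0,0,1],[0,0,0,0,1],[0,0,0,0,1]]'
$H '[[0,0,0,0,1],[0,0,0,0,1],[0,0,0,0,1],[0,0,-0.1,0,1],[0,0,-0.15,0,1]]'
$H '[[0.1,0,-0.08,0,0],[0.12,0,0,0,0],[0.12,0,0,0,0],[0.12,0,0,0,0],[0.12,0,0,0,0]]'
cat > seebtn.py <<'E'
from h import *
import sys
im,d,c=snap('top',sys.argv[1]);W=cloud(d,c);L=toplate(W)
hsv=cv2.cvtColor(im,cv2.COLOR_RGB2HSV)
for lo,hi in ((.021,.041),(.052,.07)):
    m=(L[...,2]>lo)&(L[...,2]<hi)&(L[...,0]>-.06)&(L[...,0]<.055)&(abs(L[...,1])<.08)
    Q=L[m]
    if len(Q)<6: print('few',lo,len(Q));continue
    print(lo,len(Q),Q.mean(0).round(4),Q.min(0).round(4),Q.max(0).round(4),cv2.minAreaRect(Q[:,:2].astype(np.float32)*1000))
m=(L[...,2]>.013)&(L[...,2]<.021)&(L[...,0]<.0)&(L[...,0]>-.1)&(abs(L[...,1])<.09);Q=L[m];print('batten',len(Q),cv2.minAreaRect(Q[:,:2].astype(np.float32)*1000))
E
python3 seebtn.py t4.png; python3 -c "
import cv2;im=cv2.imread('pics/t4.png');cv2.imwrite('pics/t4c.png',cv2.resize(im[195:300,245:385],None,fx=5,fy=5,interpolation=cv2.INTER_CUBIC))"
```

```text
time_s: 16.75
tool_pos: [0.5553, 0.0144, 0.1066]
eef_rot: [-0.001, -0.007, 1.0, 0.0]
ft_force: [1.0, 1.0, -0.0]
grip_width: 0.0609
finger_force: 0.1
time_s: 17.17
tool_pos: [0.5541, 0.0146, 0.1673]
eef_rot: [-0.004, -0.007, 1.0, 0.001]
ft_force: [0.1, -0.1, 0.7]
grip_width: 0.0883
finger_force: 0.0
time_s: 17.58
tool_pos: [0.4091, 0.0125, 0.1895]
eef_rot: [-0.0, -0.007, 1.0, -0.0]
ft_force: [0.1, 0.8, -0.4]
grip_width: 0.0567
finger_force: 0.0
0.021 255 [-0.0039 -0.0148  0.0305] [-0.0545 -0.0716  0.021 ] [0.02   0.0687 0.041 ] ((-16.83020782470703, -1.0951461791992188), (73.5948715209961, 139.87913513183594), 1.160046100616455)
0.052 116 [-0.0193 -0.0065  0.0584] [-0.0323 -0.0213  0.052 ] [-0.0093  0.0079  0.0663] ((-20.924095153808594, -6.739072799682617), (21.783885955810547, 30.34718132019043), 6.637099266052246)
batten 863 ((-35.9827880859375, -0.25290679931640625), (148.81280517578125, 65.27500915527344), 89.73094177246094)
```

View pics/t4c.png

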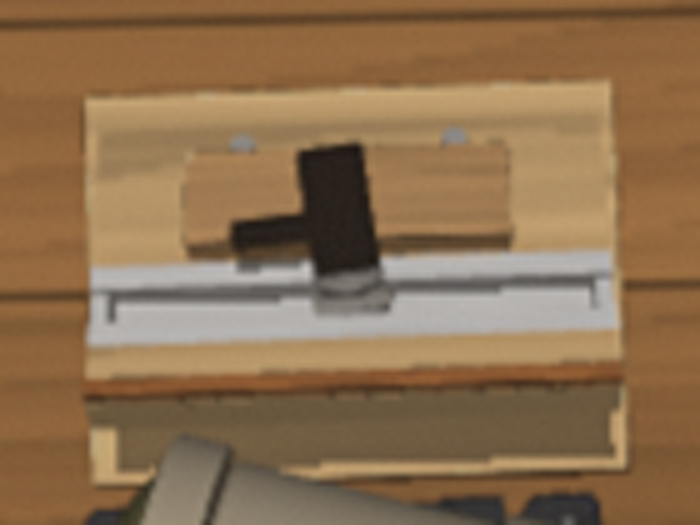

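The stud toppled downslope on release: its fin top is at (333,150), with the foot still at the slot near (350,290). I measure its lean so I can regrip it.

```bash
python3 - <<'E'
from h import *
im,d,c=snap('top');W=cloud(d,c);L=toplate(W)
V=im.max(-1)
m=(V<75)&(L[...,2]>.02)&(L[...,2]<.08)&(abs(L[...,1])<.06)&(L[...,0]>-.06)&(L[...,0]<.05)
Q=L[m];q=Q[(Q[:,1]>-.02)&(Q[:,1]<.006)]
for x in np.arange(-.05,.03,.005):
    a=q[abs(q[:,0]-x)<.0025]
    if len(a): print(round(x,3),len(a),np.percentile(a[:,2],[10,50,90]).round(4),np.percentile(Q[abs(Q[:,0]-x)<.0025][:,1],[3,97]).round(4))
t=Q[Q[:,1]<-.026];print('toe',len(t),t.min(0).round(4),t.max(0).round(4),t.mean(0).round(4))
fl=L[(abs(L[...,0]-.015)<.03)&(abs(L[...,1]+.005)<.03)&(L[...,2]>.004)&(L[...,2]<.02)&(L[...,0]>-.006)]
print('fl',len(fl),fl.min(0).round(4),fl.max(0).round(4),fl.mean(0).round(4))
E
```

```text
-0.035 1 [0.0555 0.0555 0.0555] [-0.0032 -0.0032]
-0.03 9 [0.0571 0.058  0.0599] [-0.0182  0.0067]
-0.025 13 [0.06   0.0618 0.0638] [-0.0179  0.0059]
-0.02 41 [0.0562 0.0602 0.0634] [-0.0189  0.0078]
-0.015 42 [0.0489 0.054  0.0588] [-0.0252  0.0076]
-0.01 33 [0.0443 0.0483 0.052 ] [-0.044   0.0095]
-0.005 44 [0.0352 0.0408 0.0453] [-0.0446  0.0091]
-0.0 39 [0.029  0.0339 0.038 ] [-0.0497  0.0109]
0.005 35 [0.022  0.0257 0.0298] [-0.036   0.0107]
0.01 10 [0.0207 0.0231 0.0252] [-0.0112  0.0076]
toe 68 [-0.014  -0.0521  0.0275] [ 0.0037 -0.0269  0.0378] [-0.0028 -0.0387  0.0324]
fl 94 [-0.003  -0.0174  0.004 ] [0.0219 0.0173 0.0198] [ 0.014  -0.0008  0.0131]
```

```bash
H="python3 -m handwheel"
$H '[[-0.12,0.004,0,0,1],[-0.12,0.004,0,0,1],[-0.12,0.004,0,0,1],[-0.12,0.004,0,0,1],[-0.12,0.004,0,0,1]]'
$H '[[-0.116,0.004,0,0,1],[0,0,0,0,1],[0,0,0,0,1],[0,0,0,0,1],[0,0,0,0,1]]'
```

```text
time_s: 18.1
tool_pos: [0.5627, 0.0197, 0.1893]
eef_rot: [0.0, -0.007, 1.0, 0.0]
ft_force: [0.9, 0.3, -0.1]
grip_width: 0.0802
finger_force: 0.0
time_s: 18.52
tool_pos: [0.5889, 0.0209, 0.1896]
eef_rot: [-0.0, -0.007, 1.0, 0.0]
ft_force: [1.0, -0.7, -0.3]
grip_width: 0.0881
finger_force: 0.0
```

```bash
H="python3 -m handwheel"
$H '[[0,-0.0104,0.1,0,1],[0,0,0.1,0,1],[0,0,0.1,0,1],[0,0,0.1,0,1],[0,0,0,0,1]]'
$H '[[0,0,0,0,0],[0,0,0,0,0],[0,0,0,0,0],[0,0,0,0,0],[0,0,0,0,0]]'
$H '[[0,0,0,0,0],[0,0,0,0,0],[0,0,0,0,0],[0,0,0,0,0],[0,0,0,0,0]]'
```

```text
time_s: 18.93
tool_pos: [0.5869, 0.0185, 0.0859]
eef_rot: [-0.004, -0.007, 1.0, 0.001]
ft_force: [0.4, 0.5, -1.1]
grip_width: 0.0882
finger_force: 0.0
time_s: 19.35
tool_pos: [0.5899, 0.0183, 0.0906]
eef_rot: [0.001, -0.007, 1.0, -0.0]
ft_force: [0.8, -0.8, 0.9]
grip_width: 0.0568
finger_force: 0.0
time_s: 19.77
tool_pos: [0.5896, 0.0184, 0.0896]
eef_rot: [0.0, -0.007, 1.0, 0.0]
ft_force: [0.3, 0.9, 1.1]
grip_width: 0.0294
finger_force: 29.3
```

Gripped. Next I raise the stud upright along the arc.

```bash
H="python3 -m handwheel"
$H '[[0.0202,0,-0.0162,0,0],[0.0202,0,-0.0162,0,0],[0.0223,0,-0.0122,0,0],[0.0223,0,-0.0122,0,0],[0,0,0,0,0]]'
$H '[[0.0238,0,-0.0078,0,0],[0.0238,0,-0.0078,0,0],[0,0,0,0,0],[0,0,0,0,0],[0,0,0,0,0]]'
python3 - <<'E'
from h import *
im,d,c=snap('scene');W=cloud(d,c);L=toplate(W)
s=bot.get_state();t=np.array(s['tool_pos']);t[2]+=.019;print('pivot plate',toplate(t).round(4))
# flange: grey/steel points
hsv=cv2.cvtColor(im,cv2.COLOR_RGB2HSV)
m=(L[...,2]>.0025)&(L[...,2]<.012)&(abs(L[...,1])<.035)&(L[...,0]>-.006)&(L[...,0]<.04);Q=L[m];print('flange',len(Q),Q.min(0).round(4),Q.max(0).round(4),np.linalg.lstsq(np.c_[Q[:,:2],np.ones(len(Q))],Q[:,2],rcond=None)[0].round(3))
p=np.array(c['view'])@np.r_[t,1];u=int(c['fx']*p[0]/p[2]+c['cx']);v=int(c['fy']*p[1]/p[2]+c['cy'])
cv2.imwrite('pics/s6c.png',cv2.resize(im[v-40:v+70,u-70:u+70],None,fx=5,fy=5,interpolation=cv2.INTER_CUBIC)[...,::-1])
E
```

```text
time_s: 20.18
tool_pos: [0.5681, 0.0179, 0.1046]
eef_rot: [0.001, -0.007, 1.0, -0.0]
ft_force: [3.8, 0.1, -1.4]
grip_width: 0.0294
finger_force: 30.0
time_s: 20.6
tool_pos: [0.5576, 0.0176, 0.1083]
eef_rot: [0.002, -0.007, 1.0, -0.0]
ft_force: [6.1, -0.8, 2.0]
grip_width: 0.0296
finger_force: 31.4
pivot plate [ 0.012  -0.0046  0.0532]
flange 38 [ 0.001  -0.011   0.0026] [0.0331 0.0145 0.012 ] [0.002 0.214 0.004]
```

View pics/s6c.png

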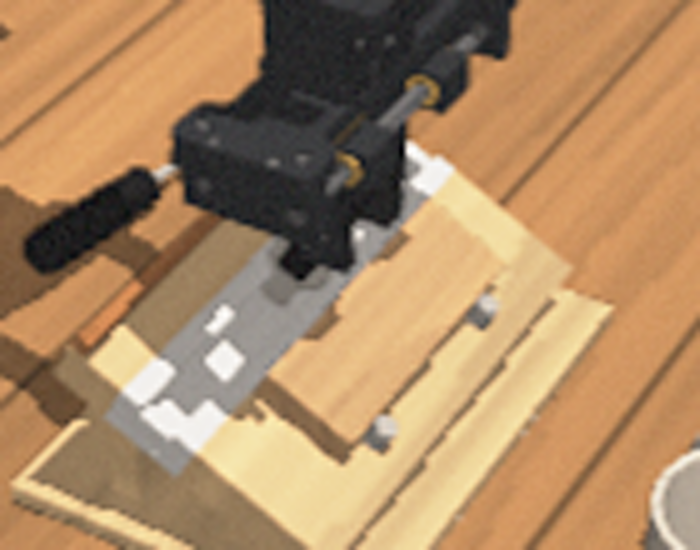

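```bash
H="python3 -m handwheel"
$H '[[0.0106,0,-0.0057,0,0],[0,0,0,0,0],[0.0047,0,0.0088,0,0],[0.0047,0,0.0088,0,0],[0,0,0,0,0]]'
$H '[[0.0028,0,0.0053,0,0],[0,0,0,0,0],[0,0,0,0,0],[0,0,0,0,0],[0,0,0,0,0]]'
python3 - <<'E'
from h import *
s=bot.get_state();t=np.array(s['tool_pos']);t[2]+=.019;print('pivot plate',toplate(t).round(4))
for cam in('scene','top'):
    im,d,c=snap(cam);L=toplate(cloud(d,c))
    m=(L[...,2]>.001)&(L[...,2]<.014)&(abs(L[...,1]+.005)<.02)&(L[...,0]>-.004)&(L[...,0]<.036);Q=L[m]
    for x in np.arange(-.002,.036,.004):
        q=Q[abs(Q[:,0]-x)<.002]
        if len(q):print(cam,round(x,3),len(q),np.percentile(q[:,2],[10,50,90]).round(4),np.percentile(q[:,1],[5,95]).round(3))
E
```

```text
time_s: 21.07
tool_pos: [0.557, 0.0174, 0.1087]
eef_rot: [0.008, -0.007, 1.0, -0.001]
ft_force: [14.0, 2.3, 18.8]
grip_width: 0.0295
finger_force: 32.3
time_s: 21.48
tool_pos: [0.5572, 0.0174, 0.1084]
eef_rot: [0.01, -0.007, 1.0, -0.001]
ft_force: [18.1, 2.9, 22.2]
grip_width: 0.0298
finger_force: 32.7
pivot plate [ 0.0124 -0.0044  0.0531]
scene -0.002 3 [0.0012 0.0014 0.0019] [-0.015  0.004]
scene 0.002 2 [0.0025 0.0035 0.0044] [-0.005  0.001]
scene 0.006 12 [0.0025 0.0041 0.0053] [-0.006  0.008]
scene 0.01 10 [0.0015 0.0028 0.01  ] [-0.002  0.011]
scene 0.014 8 [0.004  0.0087 0.0125] [0.008 0.013]
scene 0.018 7 [0.0023 0.0042 0.0114] [0.011 0.014]
scene 0.022 5 [0.0055 0.0087 0.013 ] [0.011 0.013]
scene 0.026 5 [0.0035 0.0101 0.0118] [0.009 0.013]
scene 0.03 6 [0.0021 0.0026 0.0039] [-0.001  0.007]
scene 0.034 4 [0.0013 0.0025 0.0034] [-0.003  0.004]
top 0.022 3 [0.0017 0.0018 0.0051] [-0.015 -0.009]
top 0.026 15 [0.0023 0.0033 0.0068] [-0.019  0.007]
top 0.03 18 [0.0016 0.003  0.0048] [-0.015  0.008]
top 0.034 6 [0.0011 0.0024 0.0032] [-0.01   0.009]
```

```bash
H="python3 -m handwheel"
$H '[[-0.006,0,-0.008,0,0],[0,0,0,0.0167,0],[0,0,0,0,0],[0,0,0,0.0167,0],[0,0,0,0,0]]'
$H '[[0,0,0,0.0167,0],[0,0,0,0,0],[0,0,0,0,0],[0,0,0,0,0],[0,0,0,0,0]]'
python3 - <<'E'
from h import *
s=bot.get_state();t=np.array(s['tool_pos']);t[2]+=.019;print('pivot plate',toplate(t).round(4),s['torque'])
E
```

```text
time_s: 22.0
tool_pos: [0.5567, 0.0151, 0.109]
eef_rot: [0.007, 0.1, 0.995, -0.002]
ft_force: [10.3, -8.1, 17.1]
grip_width: 0.0296
finger_force: 32.0
time_s: 22.42
tool_pos: [0.5565, 0.0156, 0.1091]
eef_rot: [0.007, 0.15, 0.989, -0.002]
ft_force: [9.7, -6.5, 18.3]
grip_width: 0.0293
finger_force: 31.9
pivot plate [ 0.0134 -0.0027  0.0534] [-1.46685809 -1.23388043  0.29186418]
```

```bash
H="python3 -m handwheel"
$H '[[0,0,-0.002,0.0125,0],[0,0,0,0,0],[0,0,0,0.0125,0],[0,0,0,0,0],[0,0,0,0,0]]'
python3 - <<'E'
from h import *
for cam in ('top','scene'):
    im,d,c=snap(cam);L=toplate(cloud(d,c));V=im.max(-1)
    m=(L[...,2]>.015)&(L[...,2]<.036)&(L[...,1]<-.022)&(L[...,1]>-.065)&(L[...,0]>-.04)&(L[...,0]<.03)&(V<80);Q=L[m]
    print(cam,len(Q))
    if len(Q)>4: print(Q.mean(0).round(4),Q.min(0).round(4),Q.max(0).round(4),cv2.minAreaRect(Q[:,:2].astype(np.float32)*1000))
E
```

```text
time_s: 22.83
tool_pos: [0.5555, 0.0148, 0.109]
eef_rot: [0.006, 0.227, 0.974, -0.002]
ft_force: [7.8, -11.5, 15.4]
grip_width: 0.0295
finger_force: 31.6
top 0
scene 0
```

```bash
H="python3 -m handwheel"
$H '[[0,0,0,0,1],[0,0,0,0,1],[0,0,0,0,1],[0,0,0,0,1],[0,0,0,0,1]]'
$H '[[0,0,0,0,1],[0,0,0,0,1],[0,0,0,0,1],[0,0,-0.1,0,1],[0,0,-0.15,0,1]]'
$H '[[0.1,0,-0.08,0,0],[0.12,0,0,0,0],[0.12,0,0,0,0],[0.12,0,0,0,0],[0.12,0,0,0,0]]'
cat > fin.py <<'E'
from h import *
im,d,c=snap('top','t%d.png'%int(bot.get_state()['time_s']*10));W=cloud(d,c);L=toplate(W);V=im.max(-1)
m=(V<75)&(L[...,2]>.018)&(L[...,2]<.08)&(abs(L[...,1])<.06)&(L[...,0]>-.06)&(L[...,0]<.05)
Q=L[m]
for lo,hi in((.052,.068),(.022,.037)):
    q=Q[(Q[:,2]>lo)&(Q[:,2]<hi)]
    if len(q)>4: print(lo,len(q),q.mean(0).round(4),q.min(0).round(4),q.max(0).round(4),np.round(np.concatenate([np.atleast_1d(x) for x in cv2.minAreaRect(q[:,:2].astype(np.float32)*1000)]),1))
m=(V>80)&(L[...,2]>.014)&(L[...,2]<.022)&(L[...,0]<.0)&(L[...,0]>-.057)&(abs(L[...,1])<.09);q=L[m];print('batten',len(q),np.percentile(q,[1,99],0).round(4).tolist())
E
python3 fin.py
```

```text
time_s: 23.35
tool_pos: [0.5516, 0.0179, 0.1054]
eef_rot: [-0.001, 0.227, 0.974, -0.0]
ft_force: [0.3, 0.4, 0.3]
grip_width: 0.0605
finger_force: 0.0
time_s: 23.77
tool_pos: [0.5507, 0.018, 0.1662]
eef_rot: [-0.004, 0.227, 0.974, -0.0]
ft_force: [0.4, -0.3, -0.2]
grip_width: 0.0881
finger_force: 0.0
time_s: 24.18
tool_pos: [0.4207, 0.0823, 0.1884]
eef_rot: [0.0, 0.227, 0.974, -0.0]
ft_force: [-0.3, 0.6, -0.1]
grip_width: 0.057
finger_force: 0.0
0.052 106 [ 0.0182 -0.0111  0.0604] [ 0.0047 -0.0279  0.0525] [0.0291 0.0028 0.0651] [ 16.5 -12.2  30.6  16.8  68.1]
0.022 139 [ 0.0095 -0.0325  0.0304] [-0.0113 -0.0587  0.0232] [0.029  0.004  0.0367] [  8.8 -27.1  63.4  17.5  65.8]
batten 1027 [[-0.0565, -0.074, 0.0143], [-0.0082, 0.0726, 0.0214]]
```

The twist took. The stud stands upright and locked, turned about 23°, and the batten is still on the pins. I push the toe the rest of the way round with shut fingers.

```bash
H="python3 -m handwheel"
$H '[[0,0,0,-0.0188,0],[0,0,0,-0.0188,0],[0,0,0,-0.0188,0],[0,0,0,-0.0188,0],[0,0,0,0,0]]' >/dev/null
$H '[[-0.142,-0.028,0,0,0],[-0.142,-0.028,0,0,0],[-0.142,-0.028,0,0,0],[0,0,0,0,0],[0,0,0,0,0]]'
```

```text
time_s: 25.07
tool_pos: [0.5299, 0.062, 0.1875]
eef_rot: [-0.001, -0.005, 1.0, 0.0]
ft_force: [0.1, 0.1, -0.9]
grip_width: 0.0005
finger_force: 0.0
```

```bash
H="python3 -m handwheel"
$H '[[0.011,0,0.11,0,0],[0,0,0.11,0,0],[0,0,0.108,0,0],[0,0,0,0,0],[0,0,0,0,0]]'
$H '[[-0.0232,0,0.0125,0,0],[-0.0232,0,0.0125,0,0],[-0.0232,0,0.0125,0,0],[-0.0232,0,0.0125,0,0],[-0.0232,0,0.0125,0,0]]'
$H '[[0,0,0,0,0],[-0.0226,-0.0076,0,0,0],[-0.0226,-0.0076,0,0,0],[0,0,0,0,0],[0,0,0,0,0]]'
```

```text
time_s: 25.48
tool_pos: [0.5253, 0.0626, 0.1064]
eef_rot: [-0.001, -0.007, 1.0, 0.0]
ft_force: [0.0, 0.8, 0.9]
grip_width: 0.0007
finger_force: 0.0
time_s: 25.9
tool_pos: [0.5553, 0.0631, 0.0909]
eef_rot: [-0.001, -0.007, 1.0, 0.0]
ft_force: [-10.9, 4.1, 10.4]
grip_width: 0.0002
finger_force: 5.8
time_s: 26.32
tool_pos: [0.562, 0.0614, 0.0899]
eef_rot: [-0.006, -0.008, 1.0, 0.002]
ft_force: [-21.6, 10.0, 10.6]
grip_width: 0.0004
finger_force: 9.8
```

```bash
H="python3 -m handwheel"
$H '[[0.02,0.02,0,0,0],[0,0,-0.12,0,0],[0.12,0.04,-0.12,0,0],[0.14,0.04,0,0,0],[0.14,0.04,0,0,0]]'
$H '[[0.14,0.04,0,0,0],[0,0,0,0,0],[0,0,0,0,0],[0,0,0,0,0],[0,0,0,0,0]]'
python3 fin.py
```

```text
time_s: 26.73
tool_pos: [0.4624, 0.0923, 0.1505]
eef_rot: [0.002, -0.007, 1.0, -0.0]
ft_force: [0.4, 0.4, -1.0]
grip_width: 0.0002
finger_force: 0.0
time_s: 27.15
tool_pos: [0.4287, 0.1013, 0.1495]
eef_rot: [0.001, -0.007, 1.0, -0.0]
ft_force: [-0.4, -0.1, -0.7]
grip_width: 0.0007
finger_force: 0.0
0.052 110 [ 0.0088 -0.0166  0.0611] [-0.0088 -0.0302  0.052 ] [ 0.0219 -0.0038  0.0663] [  6.9 -16.   31.   16.6  31.6]
0.022 95 [-0.0025 -0.0272  0.0301] [-0.0364 -0.0454  0.0223] [ 0.0255 -0.0049  0.0364] [ -5.  -25.8  65.3  14.9  28.2]
batten 963 [[-0.0564, -0.0739, 0.0145], [-0.0077, 0.0727, 0.0213]]
```

```bash
H="python3 -m handwheel"
$H '[[-0.14,-0.02,0,0,0],[-0.14,-0.02,0,0,0],[-0.14,-0.02,0,0,0],[-0.143,-0.02,0,0,0],[0,0,0,0,0]]'
$H '[[0,0,0,0,0],[0,0,0.12,0,0],[0,0,0.12,0,0],[0,0,0,0,0],[0,0,0,0,0]]'
```

```text
time_s: 27.62
tool_pos: [0.574, 0.0821, 0.1483]
eef_rot: [0.001, -0.006, 1.0, -0.0]
ft_force: [-1.5, -0.7, -0.2]
grip_width: 0.0002
finger_force: 0.0
time_s: 28.03
tool_pos: [0.5675, 0.0838, 0.0887]
eef_rot: [-0.001, -0.007, 1.0, 0.0]
ft_force: [-0.6, -0.2, 0.2]
grip_width: 0.0003
finger_force: 0.0
```

```bash
H="python3 -m handwheel"
$H '[[0,-0.024,0,0,0],[0,-0.024,0,0,0],[0,-0.024,0,0,0],[0,0,0,0,0],[0,0,0,0,0]]'
$H '[[0,-0.024,0,0,0],[0,-0.024,0,0,0],[0,0,0,0,0],[0,0,0,0,0],[0,0,0,0,0]]'
```

```text
time_s: 28.45
tool_pos: [0.5686, 0.0652, 0.0897]
eef_rot: [0.0, -0.007, 1.0, -0.0]
ft_force: [0.8, -0.2, -0.2]
grip_width: 0.0004
finger_force: 0.1
time_s: 28.87
tool_pos: [0.5684, 0.0537, 0.0892]
eef_rot: [-0.0, -0.007, 1.0, -0.0]
ft_force: [0.0, 0.7, -0.4]
grip_width: 0.0006
finger_force: 0.1
```

```bash
H="python3 -m handwheel"
$H '[[0,0.06,0,0,0],[0,0.03,-0.12,0,0],[0.12,0.04,-0.14,0,0],[0.14,0.04,0,0,0],[0.14,0.04,0,0,0]]'
$H '[[0.14,0.04,0,0,0],[0,0,0,0,0],[0,0,0,0,0],[0,0,0,0,0],[0,0,0,0,0]]'
python3 fin.py
```

```text
time_s: 29.28
tool_pos: [0.4707, 0.1039, 0.1513]
eef_rot: [0.001, -0.007, 1.0, -0.0]
ft_force: [-0.2, -0.6, -0.9]
grip_width: 0.0005
finger_force: 0.0
time_s: 29.7
tool_pos: [0.4374, 0.1128, 0.1503]
eef_rot: [0.0, -0.007, 1.0, -0.0]
ft_force: [-0.1, 1.2, -0.8]
grip_width: 0.0001
finger_force: 0.0
0.052 100 [ 0.0103 -0.016   0.0611] [-0.0085 -0.0255  0.0522] [ 0.0235 -0.0062  0.0665] [  7.2 -16.4  31.8  15.7  10. ]
0.022 48 [-0.0025 -0.0178  0.0303] [-0.0393 -0.0272  0.0222] [ 0.0262 -0.007   0.0364] [ -6.7 -18.7  66.4  15.2   8.4]
batten 1029 [[-0.0563, -0.0739, 0.0142], [-0.0075, 0.0727, 0.0213]]
```

The toe is about 9° short of square. One more small push.

```bash
H="python3 -m handwheel"
$H '[[-0.135,-0.025,0,0,0],[-0.135,-0.025,0,0,0],[-0.135,-0.025,0,0,0],[-0.125,-0.025,0,0,0],[0,0,0,0,0]]' >/dev/null
$H '[[0,0,0,0,0],[0,0,0.12,0,0],[0,0,0.12,0,0],[0,0,0,0,0],[0,0,0,0,0]]'
```

```text
time_s: 30.58
tool_pos: [0.5683, 0.0902, 0.0897]
eef_rot: [-0.001, -0.007, 1.0, 0.0]
ft_force: [0.3, -0.4, 0.2]
grip_width: 0.0004
finger_force: 0.0
```

```bash
H="python3 -m handwheel"
$H '[[0,-0.05,0,0,0],[0,-0.05,0,0,0],[0,-0.03,0,0,0],[0,-0.02,0,0,0],[0,-0.02,0,0,0]]'
$H '[[0,0,0,0,0],[0,0,0,0,0],[0,0,0,0,0],[0,0,0,0,0],[0,0.06,0,0,0]]'
$H '[[0,0.06,0,0,0],[0,0.03,-0.12,0,0],[0.12,0.04,-0.14,0,0],[0.14,0.04,0,0,0],[0.14,0.04,0,0,0]]'
$H '[[0.14,0.04,0,0,0],[0,0,0,0,0],[0,0,0,0,0],[0,0,0,0,0],[0,0,0,0,0]]' >/dev/null
python3 fin.py
```

```text
time_s: 31.0
tool_pos: [0.5706, 0.0473, 0.0913]
eef_rot: [0.001, -0.007, 1.0, 0.001]
ft_force: [2.1, 11.5, 10.6]
grip_width: 0.0007
finger_force: 6.8
time_s: 31.42
tool_pos: [0.5697, 0.0608, 0.0904]
eef_rot: [-0.0, -0.007, 1.0, -0.001]
ft_force: [0.1, -0.2, -0.7]
grip_width: 0.0005
finger_force: 0.0
time_s: 31.83
tool_pos: [0.4715, 0.1123, 0.152]
eef_rot: [0.001, -0.007, 1.0, -0.0]
ft_force: [0.0, -0.0, -0.2]
grip_width: 0.0005
finger_force: 0.0
0.052 88 [ 0.0115 -0.0143  0.0613] [-0.0045 -0.0214  0.0525] [ 0.0258 -0.0078  0.0655] [ 10.6 -14.6  13.4  30.3  89.1]
0.022 49 [-0.0049 -0.0148  0.0306] [-0.0399 -0.0226  0.0231] [ 0.0259 -0.0071  0.0369] [ -7.1 -15.1  65.6  13.6   2.2]
batten 1040 [[-0.0566, -0.074, 0.0144], [-0.0073, 0.0727, 0.0214]]
```

```bash
python3 -c "
from cell import bot
print(bot.sign_off())"
```

```text
the job is handed in; nothing more can be done
None
```

The job is handed in, and sign-off returned no verdict: in the last camera measurement the batten lay flat within about 1 mm of the pins and centred, and the turn-button stood locked upright in the slot with its toe about 2° off square over the batten.

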